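# Sort the bench findings into their trays

## Task

Clear up the five small things lying along the front of the bench: stand both spools of thread upright in the blue tray, lay the cork sanding block and the brown lump of wax flat in the yellow tray, and stand the dropper bottle upright in the red tray. Each thing should rest on the floor of its tray, not on a rim or on another thing; leave the mug and the shoe brush where they are.

Things in the scene. Friction and masses are not known exactly. Their poses are not given: they have to be found in the camera images.
- pale_spool_mid (a point): spool of pale straw-coloured thread with wooden flanges, standing upright on the bench between the trays and the front edge (spare spools and bottles at the back of the bench do not count): 42 mm across the flanges, 48 mm high; the flanges are about 8 mm thick and between them the thread lies deeper (it is narrower there), so it is held by the flanges. Point at its centre, 24 mm above its foot; z is its axis, up
- dark_spool_mid (a point): spool of black thread with pale flanges, standing upright: 37 mm across the flanges, 58 mm high; flanges about 8 mm thick, narrower between them. Point at its centre, 29 mm above its foot; z is its axis, up
- cork_block_mid (a point): tan cork sanding block with a black underside, lying flat: 38 mm along its x, 74 mm along its y, 27 mm high. Point at its centre, 13.5 mm above its underside; z up
- wax_lump_mid (a point): dark brown irregular lump of thread wax, in the same row as the spools (the thin flat leather scraps on the bench do not count), lying flat: about 35 mm along its x, 47 mm along its y, 25 mm high. Point at its centre, 12.5 mm above its underside; z up
- dropper_bottle_mid (a point): small amber dropper bottle with a black rubber bulb, standing upright: 33 mm across the body, 102 mm high with the bulb; the glass body with its label takes up the lower 60 mm. Point at its centre, 51 mm above its foot; z is its axis, up
- blue_tray: blue plastic tray, shallow and open, fixed to the bench: 170 mm along its y, 120 mm along its x, 14 mm high in all; walls 4 mm, floor 4 mm thick (inside 162 x 112 mm, the inner floor 4 mm above the bench). Origin at the centre of its underside; x along the short side, y along the long side, z up
- yellow_tray: yellow plastic tray, shallow and open, fixed to the bench: 170 mm along its y, 120 mm along its x, 14 mm high in all; walls 4 mm, floor 4 mm thick (inside 162 x 112 mm, the inner floor 4 mm above the bench). Origin at the centre of its underside; x along the short side, y along the long side, z up
- red_tray: red plastic tray, shallow and open, fixed to the bench: 170 mm along its y, 120 mm along its x, 14 mm high in all; walls 4 mm, floor 4 mm thick (inside 162 x 112 mm, the inner floor 4 mm above the bench). Origin at the centre of its underside; x along the short side, y along the long side, z up
- mug_mid (a point): bystander: grey-white steel mug to the left of the trays, 79 mm across, 78 mm high, handle on one side; to be left alone. Point at its centre, 39 mm up
- brush_mid (a point): bystander: brown wooden shoe brush to the right, 155 mm along its x, 51 mm along its y, 44 mm high; to be left alone. Point at its centre, 22 mm up

How it is judged:
By the outcome, as a careful person would: the job done as asked, in the order asked, and still so for the second after the job is handed in, with the robot touching nothing.
It also fails if it takes over 122 s, if anything falls off the work surface, if the arm or the gripper's body presses on something with over 40 N, if the wrist force passes 120 N, or if a joint passes its speed limit or range.

## Robot

A 7-joint arm with a two-finger parallel gripper is mounted at the origin on a cart in front of the work surface, level with it; the furniture and walls round the work are solid. World frame = base frame: x ahead of the robot, y to its left, z up, the work surface at z = 0. Lengths are in m, angles in rad, forces in N, time in s.
With the tool pointing down it reaches from about 0.35 to 0.9 m from the base axis. Payload 7.2 kg.
Tool frame: the origin (TCP) lies between the finger pads; the fingertips stand ahead of it and the grasp point (between the pads) lies 2 mm behind it (arm.tip_reach is the z of the fingertips in the tool frame, in m); z points along the fingers, y is the line along which they close (so a half turn about z gives the same grasp; the last joint's range is limited). The gripper opens to 85 mm and grips with 20 to 120 N. Pads are 22 mm wide; open, the fingers measure 114 mm over their backs; the gripper's body (76 mm by 85 mm) begins 54 mm behind the grasp point. The pads swing forward as they close: fully open they stand 13 mm farther back than shut.
Start: joints at [-1.264, 0.411, -0.013, 1.596, 0.006, 1.134, -0.082], TCP at [0.229, 0.582, 0.248] pointing down, gripper open.
Joint ranges: [-2.95, 2.95], [-0.29, 1.99], [-1.47, 1.44], [0.14, 2.54], [-1.03, 4.17], [0.13, 1.85], [-2.86, 2.86]. Speed limits (rad/s): [2.39, 2.39, 3.01, 3.01, 3.14, 3.14, 3.14].

## Interface

Orientations are given as [roll, pitch, yaw] about the fixed x, y, z axes, in that order (R = Rz(yaw) Ry(pitch) Rx(roll)).
In Python, from plant import observe, read_camera, order, arm gives the robot as it stands. The module is installed in compiled form; this text tells all that it offers.
- The arm moves only by the tool step_arm, never from a script. Its argument "plan" is text: rows parted by semicolons, each of 5 numbers parted by spaces: the gripper's target within -1 to 1 (shut at 1, half-way at 0, fully open at -1), then the shift along the world's x, y, z in m, then the turn about the world's z in degrees. In form: gripper tx ty tz twist; .... A call has 1 to 5 rows; each row is the pose to reach, as a shift and turn from the pose commanded when the call began; what a row does not reach only later rows make up. A row lasts 1/10 s, in which the tool goes at most 50 mm and 8.59 degrees, less where a joint would pass 70% of its speed; a pose out of reach is approached as far as the arm can. A call with a gripper value outside its range is refused whole. The fingers move at their own pace and stop on an object; "force" is the grip in N (left out, the last holds). Time passes only in rows, so rows that repeat a pose let the fingers close. It gives the time, the measured TCP pose, the force, the opening and the grip force at its end, in the units of the state.
- observe(): the state, without advancing time (a new reading comes with each control period).
- read_camera(name): name is "side" or "top" or "wrist"; returns a dict with "pixels" (384x512x3 uint8, red, green, blue), "K" (3x3 intrinsics, pixels), "k1" (the pictures are not rectified: a ray, as slopes to the right and down, at radius r is drawn at 1 + k1 r^2 times it, then the intrinsics apply), "world_from_camera" (4x4, takes a point from camera to world coordinates); the wrist camera has in their place "T_tool_cam" (4x4, takes a point from camera to tool coordinates, whose origin is the TCP and whose axes are the flange's). Camera axes: x right, y up, looking along -z (the intrinsics and any distortion apply to the point x, -y, -z); pixel columns grow to the right and rows downward; lengths in m; the calibration is good to about 2 mm. A picture is of the moment at which its call begins: read the wrist's pose just before it. There is no depth.
- order.close_job(): hands the job in; it is judged then, once.
The state is a dict: "time": time; "joint_pos": joint angles; "joint_vel": joint speeds; "joint_efforts": joint torques, N m; "position": TCP position; "ee_rot": TCP orientation; "force": force on the tool from outside, world axes, zero at the start; "moment": the same for the moment, N m; "opening": finger opening in m; "grasp_force": force on a finger pad.
Only numpy, scipy, OpenCV 4.12 (cv2) and the standard library are available. Lean on these libraries where they do the work, as an engineer would, in place of code of your own. Each camera call takes 0.05 s, during which the arm holds its last target. There are 200 camera calls.

## Working session

There is one attempt and no reset: what is moved stays moved. The work goes in short steps, Python scripts to look and compute and a tool call to move; the robot and the scene stay as the last step left them, time stands still between calls to the robot, and variables do not carry over. Pictures are saved under pics/ and viewed, at most 14 in all, crops included, and the job is handed in when it is done.

Besides the shell and the picture viewer there is one more tool, called in YAML: its name, and indented under it one key for each argument. step_arm: Moves the arm, as the interface text tells. Its arguments: {"type":"object","properties":{"plan":{"type":"string"},"force":{"type":"number"}},"required":["plan"]}

```bash
mkdir -p pics; cat > h.py <<'E'
import numpy as np, cv2
from plant import observe, read_camera, order, arm
from scipy.spatial.transform import Rotation as R
def cam(name):
    s=observe(); c=read_camera(name)
    if name=="wrist":
        T=np.eye(4);T[:3,:3]=R.from_euler('xyz',s["ee_rot"]).as_matrix();T[:3,3]=s["position"]
        c["W"]=T@c["T_tool_cam"]
    else: c["W"]=np.array(c["world_from_camera"])
    return c
def save(c,f,crop=None,k=1):
    im=c["pixels"][...,::-1]
    if crop: x0,y0,x1,y1=crop; im=im[y0:y1,x0:x1]
    cv2.imwrite(f,cv2.resize(im,None,fx=k,fy=k,interpolation=cv2.INTER_CUBIC))
def ray(c,u,v):
    K=np.array(c["K"]);p=np.array([(u-K[0,2])/K[0,0],(v-K[1,2])/K[1,1]]);q=p.copy()
    for _ in range(20): q=p/(1+c["k1"]*(q@q))
    return c["W"][:3,3],c["W"][:3,:3]@np.array([q[0],-q[1],-1])
def at(c,u,v,z):
    o,d=ray(c,u,v); return o+d*(z-o[2])/d[2]
def proj(c,P):
    K=np.array(c["K"]);p=np.linalg.inv(c["W"])@np.append(P,1);q=np.array([p[0],-p[1]])/-p[2]
    q=q*(1+c["k1"]*(q@q)); return K[0,0]*q[0]+K[0,2],K[1,1]*q[1]+K[1,2]
E
python3 - <<'E'
from h import *
import pickle
np.set_printoptions(precision=3,suppress=True)
s=observe();print({k:np.round(v,3) for k,v in s.items()},arm.tip_reach)
d={}
for n in("top","side"):
    c=cam(n);save(c,f"pics/{n}0.png",k=1.5);d[n]=c;print(n,c["W"],c["K"],c["k1"])
pickle.dump(d,open("c0.pkl","wb"))
E
```

```text
{'time': np.float64(0.0), 'joint_pos': array([-1.264,  0.412, -0.013,  1.597,  0.006,  1.134, -0.082]), 'joint_vel': array([ 0.002, -0.002,  0.   , -0.   , -0.001, -0.001,  0.   ]), 'joint_efforts': array([ -0.   , -60.061,   0.682, -29.942,   0.014,   0.01 ,   0.   ]), 'position': array([0.229, 0.581, 0.247]), 'ee_rot': array([-3.14 ,  0.   ,  2.767]), 'force': array([0.216, 0.12 , 0.045]), 'moment': array([-0.003,  0.048,  0.024]), 'grasp_force': np.float64(0.0), 'opening': np.float64(0.085)} 0.017
top [[ 0.01   0.989 -0.147  0.277]
 [-1.     0.01   0.003  0.001]
 [ 0.004  0.147  0.989  1.741]
 [ 0.     0.     0.     1.   ]] [[490.594   0.    251.072]
 [  0.    490.594 193.444]
 [  0.      0.      1.   ]] -0.11300567134247172
side [[ 0.83   0.209 -0.518 -0.131]
 [-0.558  0.291 -0.777 -0.999]
 [-0.012  0.934  0.358  0.537]
 [ 0.     0.     0.     1.   ]] [[395.027   0.    252.063]
 [  0.    395.027 185.627]
 [  0.      0.      1.   ]] -0.0736408099289016
```

View pics/top0.png

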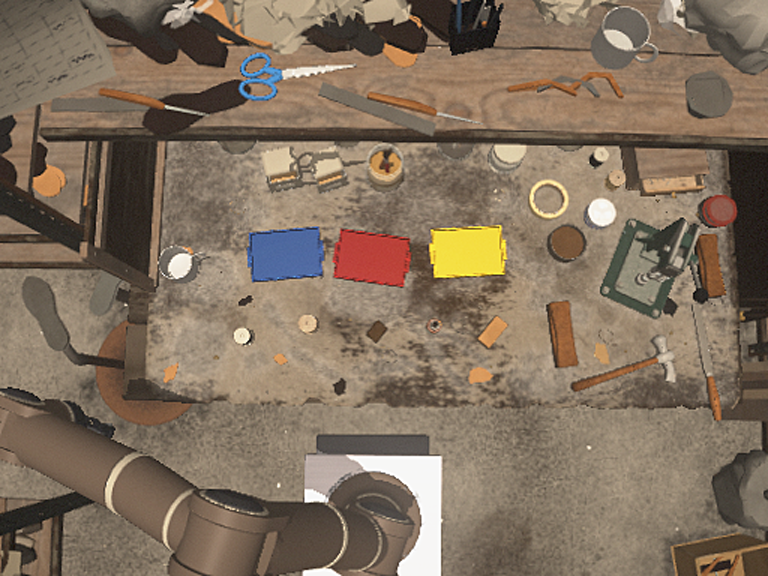

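View pics/side0.png

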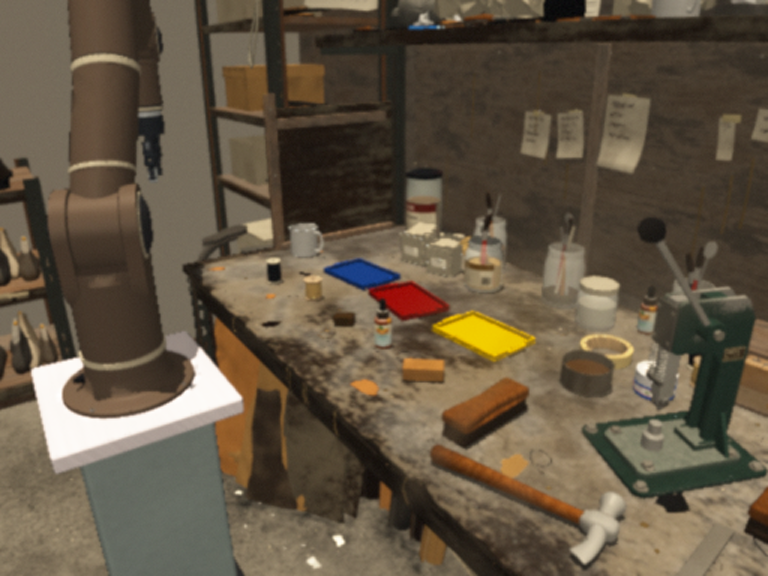

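The top view shows (1.5x px): dark spool (243,337), pale spool (308,324), wax (376,331), bottle (434,326), cork (493,331). The trays are blue (286,254), red (372,257) and yellow (468,251). I'll enlarge the crop.

```bash
python3 - <<'E'
from h import *
import pickle
d=pickle.load(open("c0.pkl","rb"));save(d["top"],"pics/top0c.png",(150,140,350,240),4)
E
```

```text
(no output)
```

View pics/top0c.png

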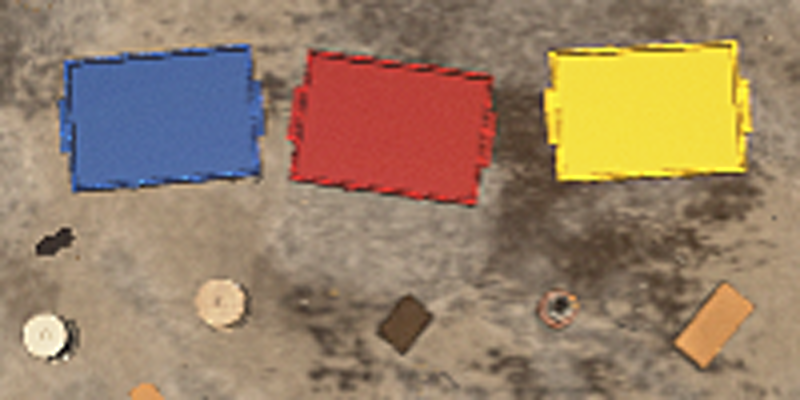

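Crop px: dark spool top (46,335), pale (221,302), wax corners (405,295),(432,315),(405,352),(379,330), bottle bulb (562,305), cork corners (727,283),(753,306),(702,367),(675,343). The tray corners are readable too.

```bash
python3 - <<'E'
from h import *
import pickle
np.set_printoptions(precision=4,suppress=True)
c=pickle.load(open("c0.pkl","rb"))["top"]
def p(u,v,z): return at(c,150+u/4-.375,140+v/4-.375,z)
for n,u,v,z in[("dark",46,335,.058),("pale",221,302,.048),("bottle shoulder",558,308,.06),("bulb",562,305,.1)]: print(n,p(u,v,z)[:2])
q={"wax":(.025,[(405,295),(432,315),(405,352),(379,330)]),"cork":(.027,[(727,283),(753,306),(702,367),(675,343)]),
"blue":(.014,[(67,62),(248,47),(261,177),(74,190)]),"red":(.014,[(310,52),(492,76),(476,205),(291,180)]),"yellow":(.014,[(549,52),(737,42),(746,172),(558,181)])}
for n,(z,k) in q.items():
    P=np.array([p(*a,z)[:2] for a in k]);e=np.diff(np.vstack([P,P[:1]]),axis=0)
    print(n,P.mean(0),"edges",np.linalg.norm(e,axis=1),"deg",np.degrees(np.arctan2(e[:,1],e[:,0])))
E
```

```text
dark [0.4204 0.3056]
pale [0.4517 0.1559]
bottle shoulder [ 0.4482 -0.1354]
bulb [ 0.4467 -0.1355]
wax [ 0.4373 -0.0041] edges [0.0295 0.0402 0.0299 0.0384] deg [-126.1069  144.4833   50.2861  -35.894 ]
cork [ 0.4381 -0.2758] edges [0.0305 0.0709 0.0315 0.0708] deg [-131.5221  139.7619   48.4801  -41.1048]
blue [0.6199 0.2157] edges [0.1642 0.1197 0.1677 0.1175] deg [ -84.6786 -173.1449   94.5918    5.1847]
red [0.6135 0.0092] edges [0.1654 0.1185 0.1665 0.1181] deg [-97.0853 173.247   82.7983  -7.2579]
yellow [ 0.6312 -0.2203] edges [0.1711 0.1196 0.1693 0.1182] deg [ -86.1425 -177.1035   93.3925    3.7931]
```

step_arm:
  plan: "-1 0.05 -0.05 0 -8; -1 0.08 -0.1 0 -16; -1 0.11 -0.15 0 -24; -1 0.14 -0.2 0 -32; -1 0.17 -0.25 0 -40"
  force: 30

```text
time: 0.6
position: [0.3718, 0.3753, 0.2481]
ee_rot: [-3.141, 0.0, 2.063]
force: [1.6, -0.3, -0.1]
opening: 0.0853
grasp_force: 0.0
```

step_arm:
  plan: "-1 0.02 -0.05 -0.01 -8; -1 0.03 -0.1 -0.02 -16; -1 0.05 -0.15 -0.03 -23.5; -1 0.053 -0.175 -0.04 -23.5; -1 0.053 -0.175 -0.05 -23.5"

```text
time: 1.1
position: [0.4249, 0.197, 0.1978]
ee_rot: [-3.141, 0.002, 1.651]
force: [-0.4, 0.3, 0.2]
opening: 0.0857
grasp_force: 0.0
```

```bash
python3 - <<'E'
from h import *
c=cam("wrist");s=observe();print(s["position"],s["ee_rot"],s["time"],c["W"],proj(c,[.4517,.1559,.048]))
save(c,"pics/w1.png",k=1.5)
E
```

```text
[0.42371041 0.19965994 0.19645455] [-3.13957053e+00  1.38060061e-03  1.65426779e+00] 1.15 [[ 9.96867820e-01 -7.61974331e-02 -2.11778297e-02  4.20236838e-01]
 [ 7.90831372e-02  9.62589452e-01  2.59166749e-01  2.61870163e-01]
 [ 6.37714497e-04 -2.60029801e-01  9.65600381e-01  3.23560703e-01]
 [ 0.00000000e+00  0.00000000e+00  0.00000000e+00  1.00000000e+00]] (np.float64(280.83001197561225), np.float64(225.01522042302932))
```

View pics/w1.png

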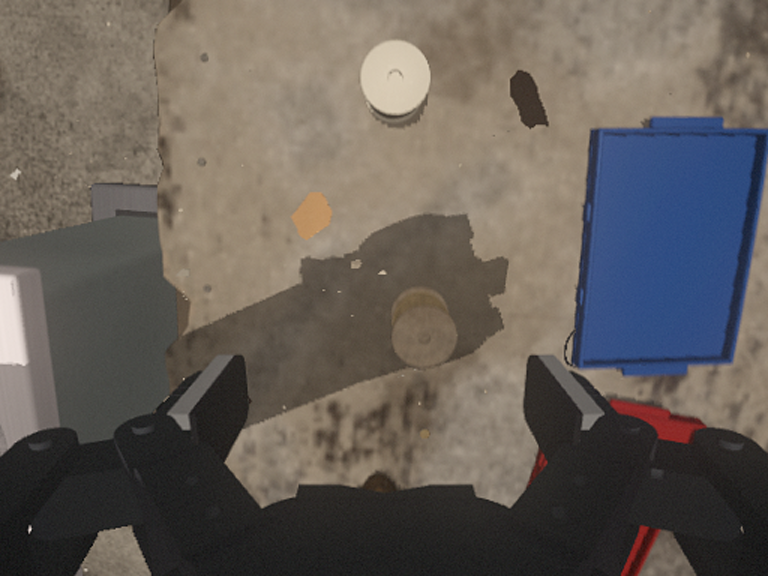

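The wrist view shows the pale spool top at (424,334), the dark one at (395,77), and the blue rim corners at about (592,129),(576,364),(736,363).

```bash
python3 - <<'E'
from h import *
np.set_printoptions(precision=4,suppress=True)
c=cam("wrist");s=observe();print(s["position"],s["joint_pos"])
f=lambda u,v,z:at(c,(u+.5)/1.5-.5,(v+.5)/1.5-.5,z)[:2]
print("pale",f(424,334,.048),"dark",f(395,77,.058))
for p in((592,129),(576,364),(736,363)):print(f(*p,.014))
E
```

```text
[0.4235 0.2016 0.1972] [-0.8542  0.2042  0.3542  2.0402 -0.089   0.9137 -0.3659]
pale [0.4515 0.1619] dark [0.4202 0.3084]
[0.5485 0.2963]
[0.5683 0.1348]
[0.6906 0.1442]
```

step_arm:
  plan: "-1 0.014 -0.02 -0.03 0; -1 0.028 -0.041 -0.065 0; -1 0.028 -0.041 -0.085 0; -1 0.028 -0.041 -0.085 0; -1 0.028 -0.041 -0.085 0"

```text
time: 1.7
position: [0.452, 0.1628, 0.1136]
ee_rot: [-3.141, -0.0, 1.661]
force: [0.4, 0.7, 0.1]
opening: 0.0852
grasp_force: 0.0
```

```bash
python3 - <<'E'
from h import *
c=cam("wrist");s=observe();print(s["position"],s["ee_rot"],s["time"],c["W"][:3,3],proj(c,[.4515,.160,.048]))
save(c,"pics/w2.png",k=1.5)
import pickle;pickle.dump(c,open("w2.pkl","wb"))
E
```

```text
[0.45243005 0.16292566 0.11420161] [ 3.14079822e+00 -7.68048977e-04  1.66067686e+00] 1.75 [0.44673725 0.22748024 0.2394119 ] (np.float64(254.83187631507175), np.float64(214.85057567481726))
```

View pics/w2.png

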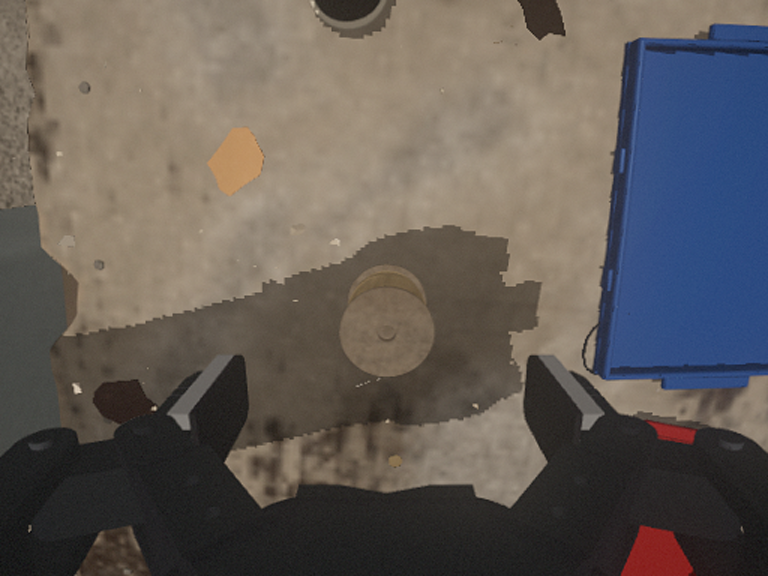

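The spool top is at (387,332), laterally centred between the fingertips (midpoint about 385) and some 6 mm toward −y of the TCP. I'll descend and grip.

step_arm:
  plan: "-1 0.001 -0.006 -0.03 0; -1 0.001 -0.006 -0.06 0; -1 0.001 -0.006 -0.085 0; -1 0.001 -0.006 -0.091 0; -1 0.001 -0.006 -0.091 0"
  force: 30

```text
time: 2.25
position: [0.4533, 0.1562, 0.0228]
ee_rot: [-3.142, -0.0, 1.66]
force: [-0.6, -0.2, 0.6]
opening: 0.0853
grasp_force: 0.0
```

step_arm:
  plan: "0 0 0 0 0; 0.3 0 0 0 0; 0.6 0 0 0 0; 0.6 0 0 0 0; 0.6 0 0 0 0"
  force: 30

```text
time: 2.75
position: [0.454, 0.1557, 0.0233]
ee_rot: [3.14, -0.001, 1.658]
force: [-0.2, 0.6, 8.1]
opening: 0.0349
grasp_force: 29.7
```

Opening of 34.9 mm is under 42 mm, and there is an 8 N vertical force, so I'll look.

```bash
python3 - <<'E'
from h import *
c=cam("wrist");s=observe();print(s["position"],s["force"],s["opening"],s["moment"])
a=c["pixels"][190:384,80:432];b=cam("side")["pixels"][150:230,150:300]
im=np.vstack([cv2.resize(a,(600,330)),cv2.resize(b,(506,270),interpolation=2)[:, :] if 0 else cv2.copyMakeBorder(cv2.resize(b,(506,270),interpolation=2),0,0,0,94,cv2.BORDER_CONSTANT)])
cv2.imwrite("pics/w3.png",im[...,::-1])
E
```

```text
[0.45399069 0.15577059 0.02327793] [-0.78797478 -0.11084601  7.65027723] 0.03467169806423237 [0.04743696 0.20380105 0.04649656]
```

View pics/w3.png

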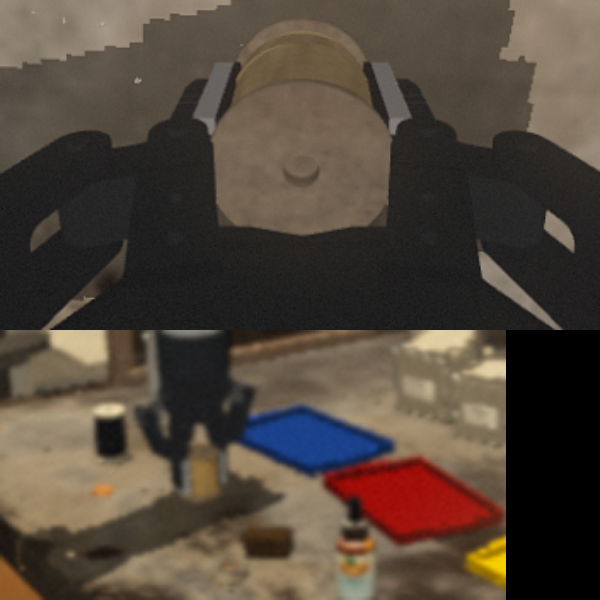

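The pads sit on the thread between the flanges, which is a keyed hold. I'll lift and carry it to the blue tray.

step_arm:
  plan: "0.6 0 0 0.005 0; 0.6 0 0 0.03 0; 0.6 0 0 0.05 0; 0.6 0.03 0.005 0.055 0; 0.6 0.07 0.01 0.055 0"

```text
time: 3.35
position: [0.5231, 0.1661, 0.079]
ee_rot: [3.141, -0.001, 1.66]
force: [0.3, 1.3, -0.4]
opening: 0.0348
grasp_force: 31.1
```

step_arm:
  plan: "0.6 0.04 0.006 0 0; 0.6 0.08 0.012 0 0; 0.6 0.099 0.012 0 0; 0.6 0.099 0.012 0 0; 0.6 0.099 0.012 -0.02 0"

```text
time: 3.85
position: [0.6235, 0.1773, 0.0592]
ee_rot: [3.138, -0.001, 1.658]
force: [-0.3, 0.1, -0.9]
opening: 0.0347
grasp_force: 31.2
```

```bash
python3 - <<'E'
from h import *
c=cam("wrist");s=observe();print(s["position"],s["force"],s["opening"],s["grasp_force"])
a=c["pixels"][100:384,:];b=cam("side")["pixels"][130:230,180:330]
im=np.vstack([cv2.resize(a,(600,333)),cv2.copyMakeBorder(cv2.resize(b,(390,260),interpolation=2),0,0,0,210,cv2.BORDER_CONSTANT)])
cv2.imwrite("pics/w4.png",im[...,::-1])
E
```

```text
[0.62021237 0.17688609 0.05456688] [-1.31361496  0.24384371 -2.56428616] 0.034787209187708855 31.18824656950892
```

View pics/w4.png

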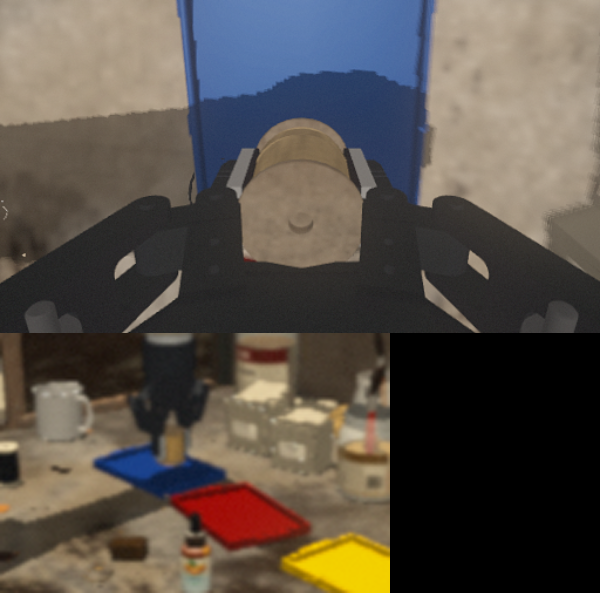

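The spool hangs upright over the blue tray, centred between its walls. Lowering.

step_arm:
  plan: "0.6 0 0 -0.015 0; 0.6 0 0 -0.024 0; 0.6 0 0 -0.027 0; 0.6 0 0 -0.029 0; 0.6 0 0 -0.03 0"

```text
time: 4.45
position: [0.6222, 0.1773, 0.0275]
ee_rot: [3.141, 0.0, 1.659]
force: [-1.3, -1.1, 4.0]
opening: 0.0352
grasp_force: 30.9
```

step_arm:
  plan: "0.6 0 0 -0.001 0; 0.6 0 0 -0.001 0; 0.6 0 0 -0.001 0"

```text
time: 4.75
position: [0.6224, 0.1772, 0.0274]
ee_rot: [3.141, -0.0, 1.658]
force: [-2.0, -1.3, 6.6]
opening: 0.0347
grasp_force: 30.7
```

step_arm:
  plan: "-0.1 0 0 0 0; -0.4 0 0 0 0; -0.4 0 0 0 0; -0.4 0 0 0.03 0; -0.4 0 0 0.08 0"

```text
time: 5.25
position: [0.6198, 0.1768, 0.1037]
ee_rot: [-3.135, 0.002, 1.659]
force: [1.2, 0.7, 0.1]
opening: 0.0596
grasp_force: 0.0
```

step_arm:
  plan: "-0.6 -0.03 0.02 0.02 0; -1 -0.07 0.05 0.02 0; -1 -0.11 0.07 0.02 0; -1 -0.15 0.1 0.02 0; -1 -0.19 0.12 0.02 0"

```text
time: 5.75
position: [0.4304, 0.2993, 0.1265]
ee_rot: [3.141, -0.001, 1.66]
force: [0.6, 1.0, -0.2]
opening: 0.0855
grasp_force: 0.0
```

step_arm:
  plan: "-1 -0.014 0.009 0 0; -1 -0.014 0.009 0 0; -1 -0.014 0.009 0 0"

```text
time: 6.05
position: [0.4186, 0.3064, 0.1266]
ee_rot: [3.141, -0.0, 1.659]
force: [1.2, -0.4, -0.9]
opening: 0.0849
grasp_force: 0.0
```

```bash
python3 - <<'E'
from h import *
c=cam("wrist");s=observe();print(s["position"],s["ee_rot"],s["time"],proj(c,[.4203,.306,.058]))
save(c,"pics/w5.png",k=1.5)
E
```

```text
[0.41920878 0.30588007 0.12653814] [3.14055536e+00 6.92720278e-06 1.65767941e+00] 6.1 (np.float64(258.3539299900549), np.float64(210.20444906535374))
```

View pics/w5.png

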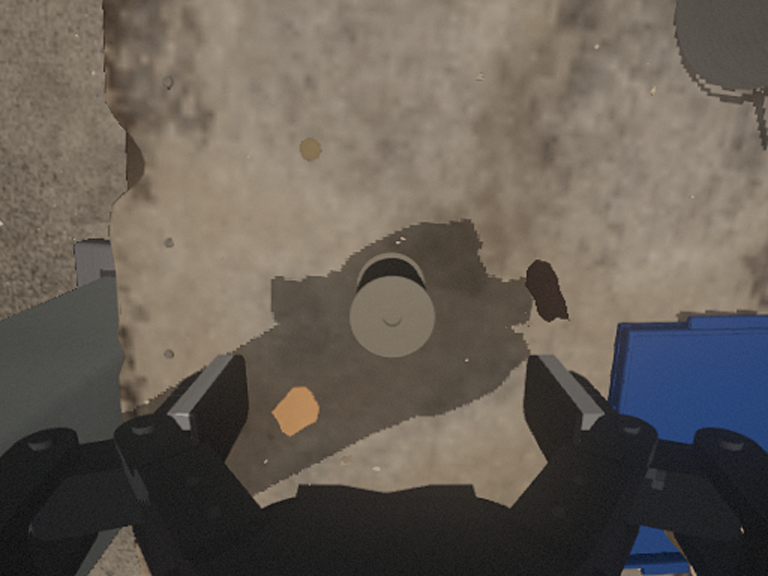

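The dark spool top is at (392,315), about 2 mm +x of the finger mid-line. Descend and grip.

step_arm:
  plan: "-1 0.002 0 -0.03 0; -1 0.002 0 -0.065 0; -1 0.002 0 -0.092 0; -1 0.002 0 -0.096 0; -1 0.002 0 -0.096 0"

```text
time: 6.6
position: [0.421, 0.3051, 0.0299]
ee_rot: [-3.141, 0.002, 1.656]
force: [0.5, -0.9, 1.2]
opening: 0.0853
grasp_force: 0.0
```

step_arm:
  plan: "0 0 0 0 0; 0.3 0 0 0 0; 0.7 0 0 0 0; 0.7 0 0 0 0; 0.7 0 0 0 0"

```text
time: 7.1
position: [0.4209, 0.307, 0.0313]
ee_rot: [3.14, -0.001, 1.659]
force: [-0.1, 0.6, 5.6]
opening: 0.0317
grasp_force: 29.1
```

step_arm:
  plan: "0.7 0 0 0.005 0; 0.7 0 0 0.04 0; 0.7 0.02 -0.005 0.05 0; 0.7 0.06 -0.015 0.05 0; 0.7 0.1 -0.025 0.05 0"

```text
time: 7.6
position: [0.5209, 0.282, 0.0814]
ee_rot: [3.141, -0.001, 1.661]
force: [0.3, 0.8, -0.4]
opening: 0.0316
grasp_force: 29.8
```

step_arm:
  plan: "0.7 0.04 -0.01 0 0; 0.7 0.08 -0.02 0 0; 0.7 0.096 -0.024 0 0; 0.7 0.096 -0.024 -0.02 0; 0.7 0.096 -0.024 -0.035 0"

```text
time: 8.1
position: [0.6162, 0.2567, 0.0444]
ee_rot: [-3.141, 0.0, 1.658]
force: [-0.3, -0.5, -0.6]
opening: 0.0312
grasp_force: 29.8
```

step_arm:
  plan: "0.7 0 0 -0.005 0; 0.7 0 0 -0.008 0; 0.7 0 0 -0.01 0; 0.7 0 0 -0.011 0; 0.7 0 0 -0.011 0"

```text
time: 8.6
position: [0.6162, 0.2577, 0.0354]
ee_rot: [3.141, -0.001, 1.659]
force: [-1.5, -0.5, 3.8]
opening: 0.0313
grasp_force: 29.9
```

step_arm:
  plan: "-0.1 0 0 0 0; -0.35 0 0 0 0; -0.35 0 0 0 0; -0.35 0 0 0.04 0; -0.35 0 0 0.09 0"

```text
time: 9.1
position: [0.6144, 0.2566, 0.1226]
ee_rot: [-3.136, 0.002, 1.659]
force: [1.0, 0.8, 0.1]
opening: 0.0575
grasp_force: 0.0
```

step_arm:
  plan: "-1 -0.01 -0.03 0.045 0; -1 -0.02 -0.08 0.045 8; -1 -0.03 -0.13 0.045 16; -1 -0.05 -0.18 0.045 24; -1 -0.06 -0.22 0.045 32"

```text
time: 9.6
position: [0.5551, 0.0357, 0.1696]
ee_rot: [3.141, 0.0, 2.223]
force: [0.1, 0.3, 0.9]
opening: 0.0853
grasp_force: 0.0
```

step_arm:
  plan: "-1 -0.02 -0.05 0 4; -1 -0.04 -0.1 0 8; -1 -0.06 -0.15 0 12; -1 -0.08 -0.2 0 12; -1 -0.1 -0.25 0 12"

```text
time: 10.1
position: [0.4624, -0.1966, 0.1697]
ee_rot: [3.141, 0.001, 2.427]
force: [1.2, -0.3, -0.0]
opening: 0.0854
grasp_force: 0.0
```

```bash
python3 -c "
from h import *
s=observe();print(s['position'],s['ee_rot'],s['time'],s['joint_pos'])"
```

```text
[ 0.46235785 -0.1966183   0.16965391] [3.14102217e+00 8.21540157e-04 2.42652646e+00] 10.1 [ 0.05744816  0.29569579  0.30094549  1.99503933 -0.11398359  0.86567245
  1.27576839]
```

step_arm:
  plan: "-1 -0.014 -0.045 0 0; -1 -0.024 -0.079 -0.02 0; -1 -0.024 -0.079 -0.05 0; -1 -0.024 -0.079 -0.05 0; -1 -0.024 -0.079 -0.05 0"

```text
time: 10.6
position: [0.4392, -0.2732, 0.1194]
ee_rot: [-3.141, -0.001, 2.427]
force: [0.6, -0.0, -0.1]
opening: 0.0855
grasp_force: 0.0
```

```bash
python3 - <<'E'
from h import *
c=cam("wrist");s=observe();print(s["position"],s["ee_rot"],s["time"],proj(c,[.438,-.276,.027]))
save(c,"pics/w6.png",k=1.5)
import pickle;pickle.dump(c,open("w6.pkl","wb"))
E
```

```text
[ 0.44001716 -0.27319069  0.12007206] [3.14117665e+00 2.27918739e-04 2.42765989e+00] 10.65 (np.float64(252.69238726700118), np.float64(199.93196868819453))
```

View pics/w6.png

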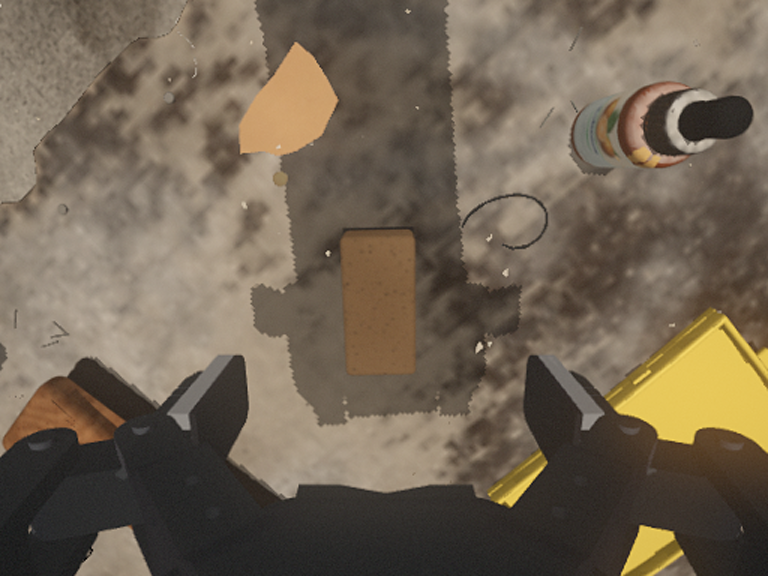

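Cork centre is at (380,303) raw (253,202), within about 1 mm of the estimate and aligned with the fingers. Descend and grip.

step_arm:
  plan: "-1 -0.002 -0.003 -0.03 0; -1 -0.002 -0.003 -0.07 0; -1 -0.002 -0.003 -0.095 0; -1 -0.002 -0.003 -0.099 0; -1 -0.002 -0.003 -0.099 0"

```text
time: 11.15
position: [0.4381, -0.2764, 0.021]
ee_rot: [3.141, 0.0, 2.428]
force: [0.3, 0.1, -0.3]
opening: 0.0856
grasp_force: 0.0
```

step_arm:
  plan: "0 0 0 0 0; 0.3 0 0 0 0; 0.7 0 0 0 0; 0.7 0 0 0 0; 0.7 0 0 0 0"

```text
time: 11.65
position: [0.438, -0.277, 0.0215]
ee_rot: [3.141, 0.002, 2.427]
force: [-1.2, -0.2, 9.2]
opening: 0.0364
grasp_force: 29.4
```

step_arm:
  plan: "0.7 0 0 0.005 0; 0.7 0 0 0.035 0; 0.7 0.02 0.002 0.05 -8; 0.7 0.06 0.006 0.05 -16; 0.7 0.1 0.01 0.05 -24"

```text
time: 12.15
position: [0.5386, -0.2672, 0.072]
ee_rot: [3.14, 0.001, 2.0]
force: [-0.0, -0.3, -1.1]
opening: 0.0369
grasp_force: 30.5
```

step_arm:
  plan: "0.7 0.04 0.004 0 -8; 0.7 0.08 0.008 0 -16; 0.7 0.0955 0.009 0 -22; 0.7 0.0955 0.009 0 -22; 0.7 0.0955 0.009 0 -22"

```text
time: 12.65
position: [0.6319, -0.2578, 0.07]
ee_rot: [-3.14, 0.0, 1.626]
force: [-1.0, -0.5, -0.6]
opening: 0.037
grasp_force: 30.5
```

```bash
python3 - <<'E'
from h import *
c=cam("wrist");s=observe();print(s["position"],s["ee_rot"],s["time"],s["opening"])
save(c,"pics/w7.png",k=1.5)
import pickle;pickle.dump(c,open("w7.pkl","wb"))
E
```

```text
[ 0.63137561 -0.25827213  0.07021556] [-3.14022658e+00  1.62497363e-05  1.62500397e+00] 12.7 0.0365926475260839
```

View pics/w7.png

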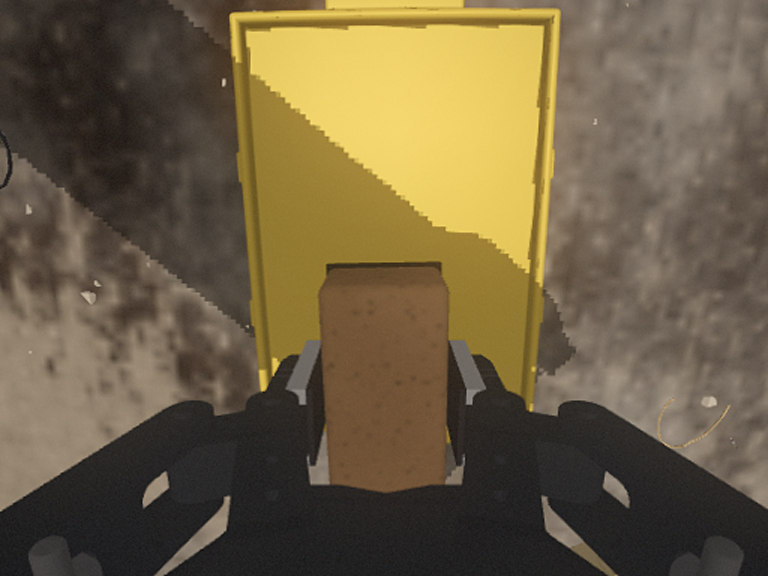

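The cork is aligned with and centred in the yellow tray. Its far rim corners at (233,14),(560,11) give the tray's position.

```bash
python3 - <<'E'
from h import *
import pickle
c=pickle.load(open("w7.pkl","rb"))
f=lambda u,v,z:at(c,(u+.5)/1.5-.5,(v+.5)/1.5-.5,z)[:2]
a,b=f(233,14,.014),f(560,11,.014);print(a,b,np.linalg.norm(a-b));m=(a+b)/2;d=(b-a)/np.linalg.norm(b-a);print("centre",m+.085*np.array([d[1],-d[0]]))
E
```

```text
[ 0.57154592 -0.14391332] [ 0.68839635 -0.13641085] 0.11709103629314237
centre [ 0.63541741 -0.22498743]
```

step_arm:
  plan: "0.7 0 0 -0.02 0; 0.7 0 0 -0.035 0; 0.7 0 0 -0.041 0; 0.7 0 0 -0.044 0; 0.7 0 0 -0.045 0"

```text
time: 13.2
position: [0.6323, -0.2582, 0.0256]
ee_rot: [-3.141, -0.0, 1.623]
force: [-3.8, 1.2, 7.5]
opening: 0.0366
grasp_force: 31.3
```

step_arm:
  plan: "0 0 0 0 0; -0.25 0 0 0 0; -0.25 0 0 0 0; -0.25 0 0 0.04 0; -0.25 0 0 0.09 0"

```text
time: 13.7
position: [0.6313, -0.2569, 0.1139]
ee_rot: [-3.137, -0.002, 1.624]
force: [1.4, -0.1, 0.1]
opening: 0.0537
grasp_force: 0.0
```

step_arm:
  plan: "-1 -0.01 0.03 0.04 8; -1 -0.03 0.075 0.05 16; -1 -0.06 0.11 0.05 24; -1 -0.09 0.15 0.05 32; -1 -0.12 0.18 0.04 40"

```text
time: 14.2
position: [0.5125, -0.0754, 0.1565]
ee_rot: [3.139, 0.002, 2.329]
force: [0.5, 0.7, -0.9]
opening: 0.0856
grasp_force: 0.0
```

step_arm:
  plan: "-1 -0.03 0.03 -0.01 5; -1 -0.06 0.06 -0.03 10; -1 -0.075 0.074 -0.04 10; -1 -0.075 0.074 -0.045 10; -1 -0.075 0.074 -0.045 10"

```text
time: 14.7
position: [0.4382, -0.0038, 0.1103]
ee_rot: [3.141, 0.0, 2.497]
force: [0.5, 0.3, -0.2]
opening: 0.0854
grasp_force: 0.0
```

```bash
python3 - <<'E'
from h import *
c=cam("wrist");s=observe();print(s["position"],s["ee_rot"],s["time"],proj(c,[.4373,-.0041,.025]))
save(c,"pics/w8.png",k=1.5)
import pickle;pickle.dump(c,open("w8.pkl","wb"))
E
```

```text
[ 0.43883701 -0.00429953  0.1106901 ] [3.14103909e+00 1.19251718e-03 2.49571544e+00] 14.75 (np.float64(255.55929619714885), np.float64(200.65282203519226))
```

View pics/w8.png

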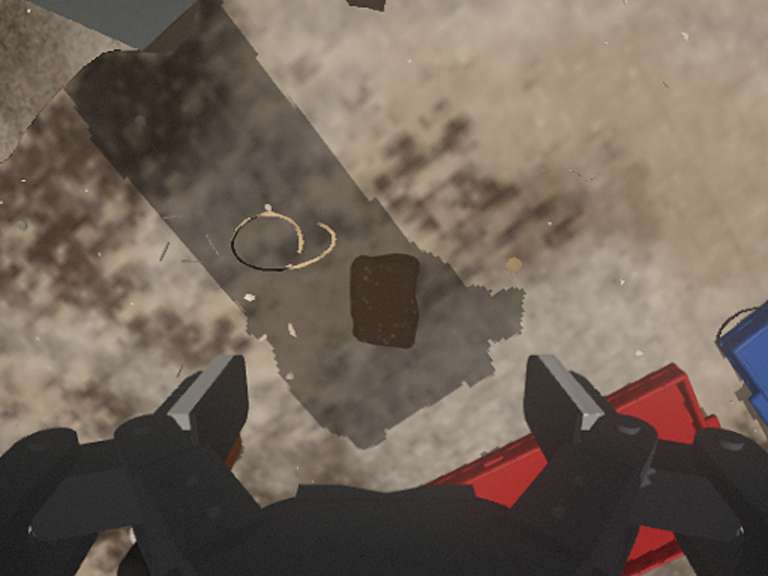

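The wax is centred at (385,301), aligned with the fingers. Descend and grip.

step_arm:
  plan: "-1 -0.001 0 -0.03 0; -1 -0.001 0 -0.065 0; -1 -0.001 0 -0.085 0; -1 -0.001 0 -0.09 0; -1 -0.001 0 -0.09 0"

```text
time: 15.25
position: [0.4374, -0.0047, 0.0202]
ee_rot: [-3.141, -0.0, 2.495]
force: [0.6, 0.0, 0.6]
opening: 0.0855
grasp_force: 0.0
```

step_arm:
  plan: "0 0 0 0 0; 0.3 0 0 0 0; 0.7 0 0 0 0; 0.7 0 0 0 0; 0.7 0 0 0 0"

```text
time: 15.75
position: [0.4373, -0.0037, 0.0212]
ee_rot: [3.14, 0.001, 2.496]
force: [-2.9, -0.6, 8.5]
opening: 0.0333
grasp_force: 29.0
```

step_arm:
  plan: "0.7 0 0 0.005 0; 0.7 0 0 0.04 0; 0.7 0.04 0 0.06 -8; 0.7 0.08 -0.01 0.07 -16; 0.7 0.12 -0.03 0.07 -24"

```text
time: 16.25
position: [0.5596, -0.032, 0.093]
ee_rot: [3.137, 0.0, 2.075]
force: [1.9, 0.7, 0.2]
opening: 0.0326
grasp_force: 30.0
```

step_arm:
  plan: "0.7 0.03 -0.04 0 -8; 0.7 0.055 -0.08 0 -16; 0.7 0.073 -0.12 0 -24; 0.7 0.073 -0.144 0 -26; 0.7 0.073 -0.144 -0.02 -26"

```text
time: 16.75
position: [0.6309, -0.1842, 0.0729]
ee_rot: [3.137, 0.005, 1.617]
force: [-0.3, 0.2, 0.2]
opening: 0.0327
grasp_force: 30.1
```

step_arm:
  plan: "0.7 0 0 -0.02 0; 0.7 0 0 -0.035 0; 0.7 0 0 -0.041 0; 0.7 0 0 -0.044 0; 0.7 0 0 -0.045 0"

```text
time: 17.25
position: [0.6301, -0.1777, 0.0256]
ee_rot: [3.141, 0.0, 1.624]
force: [-0.6, -0.5, -0.2]
opening: 0.0332
grasp_force: 30.1
```

step_arm:
  plan: "0.7 0 0 -0.001 0; 0.7 0 0 -0.001 0; 0.7 0 0 -0.001 0"

```text
time: 17.55
position: [0.6303, -0.1778, 0.0254]
ee_rot: [3.14, 0.0, 1.624]
force: [-2.1, 0.8, 6.0]
opening: 0.0333
grasp_force: 31.0
```

step_arm:
  plan: "0 0 0 0 0; -0.2 0 0 0 0; -0.2 0 0 0 0; -0.2 0 0 0.04 0; -0.2 0 0 0.09 0"

```text
time: 18.05
position: [0.628, -0.1772, 0.1127]
ee_rot: [-3.136, -0.001, 1.624]
force: [0.8, 1.0, 0.3]
opening: 0.0515
grasp_force: 0.0
```

step_arm:
  plan: "-1 0 0 0.05 0; -1 -0.04 0.01 0.07 0; -1 -0.08 0.02 0.07 0; -1 -0.12 0.03 0.07 0; -1 -0.16 0.04 0.07 0"

```text
time: 18.55
position: [0.4682, -0.1374, 0.1843]
ee_rot: [3.141, -0.0, 1.624]
force: [0.4, -0.2, 1.0]
opening: 0.0854
grasp_force: 0.0
```

step_arm:
  plan: "-1 -0.023 0.002 0 0; -1 -0.023 0.002 0 0; -1 -0.023 0.002 0 0"

```text
time: 18.85
position: [0.4473, -0.1356, 0.1848]
ee_rot: [3.14, -0.0, 1.624]
force: [-0.4, 0.5, -0.3]
opening: 0.0855
grasp_force: 0.0
```

```bash
python3 - <<'E'
from h import *
c=cam("wrist");s=observe();print(s["position"],s["ee_rot"],s["time"],proj(c,[.4475,-.1354,.06]),proj(c,[.4475,-.1354,.102]))
save(c,"pics/w9.png",k=1.5)
import pickle;pickle.dump(c,open("w9.pkl","wb"))
E
```

```text
[ 0.44789465 -0.13576658  0.18471793] [3.13997579e+00 2.36039593e-04 1.62399099e+00] 18.9 (np.float64(256.0006542618592), np.float64(187.78952654581383)) (np.float64(256.00755795699524), np.float64(202.6921433040582))
```

View pics/w9.png

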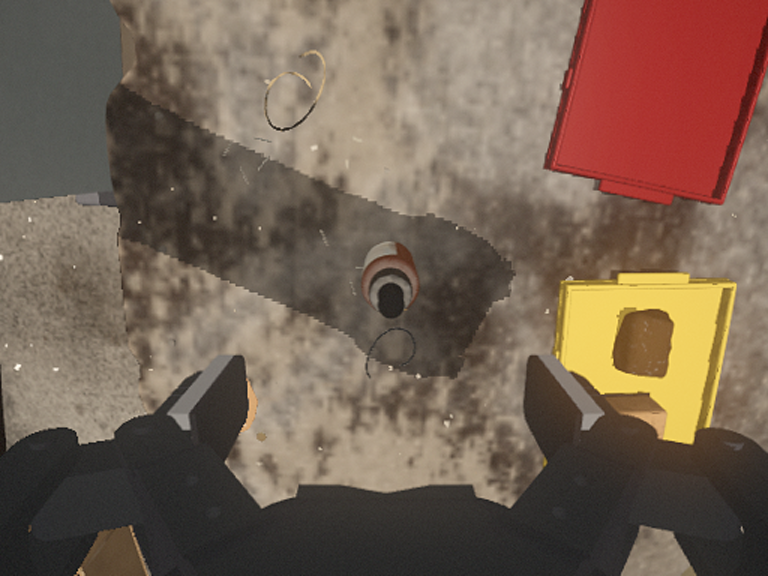

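The bottle bulb is at (390,305), about 2 mm to +x; cork and wax are both flat in the yellow tray. Descend on the bottle, gripping at z≈0.053.

step_arm:
  plan: "-1 0.002 0 -0.03 0; -1 0.002 0 -0.06 0; -1 0.002 0 -0.095 0; -1 0.002 0 -0.122 0; -1 0.002 0 -0.131 0"

```text
time: 19.4
position: [0.4483, -0.1359, 0.0506]
ee_rot: [-3.138, 0.0, 1.624]
force: [-0.6, -0.3, -0.1]
opening: 0.0854
grasp_force: 0.0
```

step_arm:
  plan: "0 0 0 0 0; 0.3 0 0 0 0; 0.7 0 0 0 0; 0.7 0 0 0 0; 0.7 0 0 0 0"

```text
time: 19.9
position: [0.4499, -0.1359, 0.0546]
ee_rot: [3.139, 0.0, 1.624]
force: [-0.0, 0.2, 4.8]
opening: 0.0313
grasp_force: 29.2
```

step_arm:
  plan: "0.7 0 0 0.005 0; 0.7 0 0 0.035 0; 0.7 0.02 0.02 0.05 0; 0.7 0.05 0.045 0.05 0; 0.7 0.08 0.07 0.05 0"

```text
time: 20.4
position: [0.5302, -0.0649, 0.105]
ee_rot: [3.139, -0.001, 1.623]
force: [0.7, 0.3, -0.7]
opening: 0.0314
grasp_force: 30.2
```

step_arm:
  plan: "0.7 0.03 0.025 0 0; 0.7 0.06 0.05 0 0; 0.7 0.084 0.075 0 0; 0.7 0.084 0.075 -0.01 0; 0.7 0.084 0.075 -0.025 0"

```text
time: 20.9
position: [0.6134, 0.01, 0.0786]
ee_rot: [3.14, 0.0, 1.626]
force: [-0.9, -0.3, -0.8]
opening: 0.0311
grasp_force: 30.2
```

step_arm:
  plan: "0.7 0 0 -0.01 0; 0.7 0 0 -0.016 0; 0.7 0 0 -0.019 0; 0.7 0 0 -0.02 0; 0.7 0 0 -0.02 0"

```text
time: 21.4
position: [0.6125, 0.0083, 0.0588]
ee_rot: [3.142, -0.0, 1.622]
force: [-0.3, -0.7, -0.2]
opening: 0.0313
grasp_force: 30.2
```

step_arm:
  plan: "0.7 0 0 -0.001 0; 0.7 0 0 -0.001 0; 0.7 0 0 -0.001 0"

```text
time: 21.7
position: [0.6128, 0.0084, 0.0586]
ee_rot: [3.141, -0.0, 1.623]
force: [-4.4, -1.1, 11.9]
opening: 0.0313
grasp_force: 31.2
```

step_arm:
  plan: "0.7 0 0 0.0004 0; 0.4 0 0 0.0004 0; 0 0 0 0.0004 0; -0.6 0 0 0.0004 0; -0.6 0 0 0.0004 0"

```text
time: 22.2
position: [0.6129, 0.0092, 0.0577]
ee_rot: [3.141, -0.0, 1.624]
force: [-0.3, 0.8, -0.7]
opening: 0.0681
grasp_force: 0.0
```

step_arm:
  plan: "-0.6 0 0 0.02 0; -0.6 0 0 0.06 0; -0.6 0 0 0.1 0; -0.6 0 0 0.15 0; -0.6 -0.04 -0.01 0.17 0"

```text
time: 22.7
position: [0.5778, 0.0005, 0.2322]
ee_rot: [3.132, 0.001, 1.626]
force: [0.7, -0.1, 1.3]
opening: 0.0686
grasp_force: 0.0
```

step_arm:
  plan: "-0.6 -0.05 0 0.02 0; -0.6 -0.1 0 0.04 0; -0.6 -0.15 0 0.05 0; -0.6 -0.2 0 0.05 0; -0.6 -0.2 0 0.05 0"

```text
time: 23.2
position: [0.3683, -0.0012, 0.2777]
ee_rot: [-3.141, -0.004, 1.624]
force: [0.2, 0.8, 0.1]
opening: 0.0685
grasp_force: 0.0
```

```bash
python3 - <<'E'
from h import *
t=cam("top");s=cam("side");w=cam("wrist");print(observe()["time"])
a=cv2.resize(t["pixels"][130:240,150:350],(600,330),interpolation=2)
b=cv2.resize(s["pixels"][140:250,190:370],(442,270),interpolation=2)
im=np.vstack([a,cv2.copyMakeBorder(b,0,0,0,158,cv2.BORDER_CONSTANT)])
cv2.imwrite("pics/end.png",im[...,::-1])
E
```

```text
23.35
```

View pics/end.png

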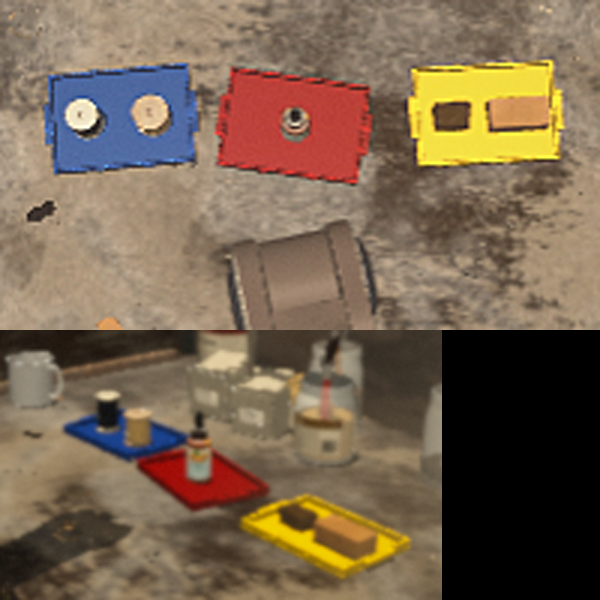

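The final view shows both spools upright in blue at (82,115) and (151,114), the bottle upright in red at (295,121), and the wax and cork flat in yellow at (452,116) and (519,112), clear of the rims.

```bash
python3 -c "
from plant import order
print(order.close_job())"
```

```text
the job is handed in; nothing more can be done
None
```

The job is handed in: both spools stand upright in the blue tray, the cork block and wax lie flat in the yellow tray, and the dropper bottle stands upright in the red tray, in about 23 s of the 122 s allowed; the arm never went near the mug or brush.

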